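Unlock the reagent box and hold its bolt back

ROBOT

A 6-joint arm with a two-finger parallel gripper is mounted at the origin on a cart in front of the work surface, level with it; the furniture and walls round the work are solid. World frame = base frame: x ahead of the robot, y to its left, z up, the work surface at z = 0. Lengths are in m, angles in rad, forces in N, time in s.
With the tool pointing down it reaches from about 0.35 to 0.925 m from the base axis. Payload 6.4 kg.
Tool frame: the origin (TCP) lies at the very end of the fingers, on their centre line; the grasp point (between the pads) lies 19 mm behind it; z points along the fingers, y is the direction in which the jaws open and shut (so a half turn about z gives the same grasp; the last joint's range is limited). The gripper opens to 94 mm and grips with 3 to 60 N. Pads are 16 mm wide; open, the fingers measure 119 mm over their backs; the gripper's body (75 mm by 177 mm) begins 78 mm behind the grasp point.
Start: joints at [1.122, 0.245, 1.558, -0, 1.339, -0.174], TCP at [0.176, 0.626, 0.182] pointing down, gripper open.
Joint ranges: [-3.13, 3.13], [-1.02, 2.26], [0.13, 2.54], [-0.95, 4.09], [0.21, 2.88], [-2.74, 2.74]. Speed limits (rad/s): [2.57, 2.57, 3.14, 3.14, 3.14, 3.14].

INTERFACE

Orientations are given as a unit quaternion [x, y, z, w].
In Python, from plant import robot gives the robot as it stands.
- The arm moves only by the shell command python3 -m jog 'ROWS' [OPENING] [FORCE]. ROWS is JSON, a list that holds one entry, the list of rows, each a list of 4 numbers: the shift along the tool's x, y, z in units of 25 mm (1.0 is 25 mm), then the turn about the tool's z in units of 5 degrees (1.0 is 5 degrees). A call has 1 to 20 rows; each row shifts and turns the commanded pose from where the row before left it, along the tool's axes as they then stand; what a row does not reach is not made up. A row lasts 1/12 s, in which the tool goes at most 41.7 mm and 7.16 degrees, less where a joint would pass 70% of its speed; a pose out of reach is approached as far as the arm can. A call is refused whole if a number of a shift passes 1 or a number of a turn 1, either way. A call with a gripper value outside its range is refused whole. OPENING is the finger opening in mm, from 0 to 94, set as the call begins (- or left out, the last holds). The fingers move at their own pace and stop on an object; FORCE is the grip in N (left out, the last holds). Time passes only in rows, so rows that do not move let the fingers close. It gives the time, the measured TCP pose, the force and the opening at its end, in the units of the state.
- robot.get_state(): the state, without advancing time (a new reading comes with each control period).
- robot.camera(name): name is "scene" or "top"; returns a dict with "image" (480x640x3 uint8, red, green, blue), "vfov" (degrees; the focal length in pixels is half the picture's height over the tangent of half this angle, whatever the lens; pixels are square), "cx", "cy" (the principal point, pixels), "position" and "orientation" of the camera in the world. Camera axes: x right, y down, z forward; pixel columns grow to the right and rows downward; lengths in m; the calibration is good to about 2 mm. A picture is of the moment at which its call begins. There is no depth.
- robot.hand_in(): hands the job in, once; it reports no verdict.
The state is a dict: "t": time; "q": joint angles; "qd": joint speeds; "tau": joint torques, N m; "tool_pos": TCP position; "tool_rot": TCP orientation; "contact_force": force on the tool from outside, world axes, zero at the start; "moment": the same for the moment, N m; "gripper_width": finger opening in m.
Only numpy, scipy, OpenCV 4.12 (cv2) and the standard library are available. Lean on these libraries where they do the work, as an engineer would, in place of code of your own. Each camera call takes 0.05 s, during which the arm holds its last target. There are 200 camera calls.

TASK

Take the red-headed key out of the black tube rack, put it into the brass-faced lock on top of the grey steel box and work it past the sticky pins until its collar sits on the lock face. Turn it a quarter turn clockwise (seen from above) against the spring, to the stop, and finish with the key still gripped and held turned, so that the bolt stays drawn back for a colleague to open the lid. Leave the other things on the worktop where they are.

Things in the scene. Friction and masses are not known exactly. Their poses are not given: they have to be found in the camera images.
- lock_key: Loose key, upright, blade down, in a cell of the black rack; about 40 g. Origin: centre of the underside of its steel collar (20 mm across, z 0 to 4 mm). x along the width of head and blade, y through their thickness, z up. Red plastic head 30 mm wide (x), 9 mm thick (y), z = 4 to 40 mm; pinch it across its thickness. Works either way round (half turn alike).
- key_tip (a point): Tip of the key's blade, 23.5 mm below the key's origin. The blade: a round neck 5 mm in diameter from the collar down to z = -6.5 mm, then a flat steel bit 11 mm (x) by 5 mm (y) with a rounded end at this tip.
- key_rack: Black tube rack, 83 (x) by 162 (y) by 28 mm high, fixed; origin at the centre of its underside. The key's collar rests on its top (key origin 28 mm above the worktop) at x = 0, y = +39 mm in the rack's frame, axes alike, the blade hanging in the cell. Three capped tubes, up to 90 mm high, stand fixed at its other end (y = -38 to -70 mm).
- lock_box: Grey steel box, 130 (x) by 190 (y) by 56 mm high, fixed; origin at the centre of its underside. Blue lid panel on the -y side of its top; on the +y side a steel lock case 46 by 46 mm with a brass face on top, 84 mm above the worktop. From the case a bolt reaches into a keeper staple whose top is 77 mm above the worktop.
- keyway (a point): Centre of the key slot, level with the top of the brass face (box frame: x = 0, y = +35, z = 84 mm), axes as the box. Slot about 13.5 mm along x, 7.5 mm along y, in a face plate 4 mm thick. The key goes straight down, its width along x; home, its collar lies on the face and its origin is at this point. It can turn only when home (neck in the plate); turned, it cannot be pulled out.
- pins (a point): Inside the lock, 12.5 mm under the face: midway between two sticky pins in the plug. They stop the key while its collar is still about 12 to 4 mm above the face and stay where they are pushed. A straight push takes 20 to 25 N; with about 12 N, small twists of 0.1 rad to and fro while pressing on, repeated a few times, work the key past them.
- lock_plug (a joint): Turn of the plug in the lock (slot 13 by 6.4 mm under the face plate), rad: 0 locked, 1.57 at its stop after a quarter turn clockwise seen from above, which draws the bolt back 10 mm. A spring of 0.05 to 0.1 N m turns it back to 0 when the key is let go. The plug lags the key by up to about 0.15 rad of play.
- bottle_kit: Bystander, loose: brown reagent bottle with a blue cap, 47x47x122 mm; origin at the centre of its underside. Leave it alone.
- dropper: Bystander, loose: small pinkish vial with a white cap, 25x26x66 mm; origin at the centre of its underside. Leave it alone.
- bench_timer: Bystander, loose: flat white bench timer, 62x66x18 mm; origin at the centre of its underside. Leave it alone.
- slide_box: Bystander, loose: small blue carton of glass slides, 32x82x30 mm; origin at the centre of its underside. Leave it alone.
- forceps: Bystander, loose: steel forceps lying flat, 21x125x10 mm; origin at the centre of its underside. Leave it alone.
- pipette_1: Bystander, loose: grey-green pipette lying flat, 43x220x25 mm; origin at the centre of its underside. Leave it alone.

How it is judged:
By the outcome, as a careful person would: the job done as asked, in the order asked, and still so for the second after the job is handed in, while the arm keeps its last pose, push and grip.
It also fails if it takes over 45 s, if anything falls off the work surface, if the arm or the gripper's body presses on something with over 40 N, if the wrist force passes 120 N, or if a joint passes its speed limit or range.

## Working session

There is one attempt and no reset: what is moved stays moved. The work goes in short steps, Python scripts to look and compute and a shell command to move; the robot and the scene stay as the last step left them, time stands still between calls to the robot, and variables do not carry over. Pictures are saved under pics/ and viewed, on a budget of 10 in all, crops included, one or two more only if the job needs it, and the job is handed in when it is done.

```bash
ls; mkdir -p pics
cat > h.py <<'E'
import numpy as np, cv2
from plant import robot
from scipy.spatial.transform import Rotation as R
def ray(c,u,v):
    f=240/np.tan(np.radians(c["vfov"])/2)
    d=R.from_quat(c["orientation"]).apply([(u-c["cx"])/f,(v-c["cy"])/f,1]); return np.array(c["position"]),d
def at(c,u,v,z):
    p,d=ray(c,u,v); return p+d*(z-p[2])/d[2]
def pix(c,P):
    f=240/np.tan(np.radians(c["vfov"])/2)
    q=R.from_quat(c["orientation"]).inv().apply(np.array(P)-c["position"]); return q[...,:2]/q[...,2:]*f+[c["cx"],c["cy"]]
def save(c,n): cv2.imwrite(n,c["image"][:,:,::-1])
E
python3 - <<'E'
from h import *
import pickle
s=robot.get_state();print({k:np.round(v,3) for k,v in s.items()})
for n in("scene","top"):
    c=robot.camera(n);pickle.dump(c,open(n+"0.pkl","wb"));save(c,f"pics/{n}0.png");print(n,{k:np.round(v,4) for k,v in c.items() if k!="image"})
E
```

```text
pics
{'t': np.float64(0.0), 'q': array([ 1.122,  0.246,  1.559, -0.   ,  1.339, -0.174]), 'qd': array([-0.002, -0.002,  0.001,  0.001,  0.   , -0.002]), 'tau': array([-1.0000e-03, -4.1581e+01, -3.1461e+01,  6.8000e-02,  3.3000e-02,
       -0.0000e+00]), 'tool_pos': array([0.176, 0.625, 0.181]), 'tool_rot': array([ 0.137,  0.991, -0.001, -0.   ]), 'contact_force': array([0.73 , 0.241, 0.21 ]), 'moment': array([-0.04 , -0.002, -0.034]), 'gripper_width': np.float64(0.094)}
scene {'vfov': np.float64(53.5018), 'cx': np.float64(319.2305), 'cy': np.float64(241.8449), 'position': array([ 0.0036, -0.7126,  1.059 ]), 'orientation': array([ 0.8851, -0.298 ,  0.1149, -0.3383])}
top {'vfov': np.float64(47.1677), 'cx': np.float64(320.9362), 'cy': np.float64(241.2928), 'position': array([-0.2047, -0.1262,  1.8818]), 'orientation': array([ 0.7313, -0.6541,  0.1248, -0.1476])}
```

View pics/top0.png

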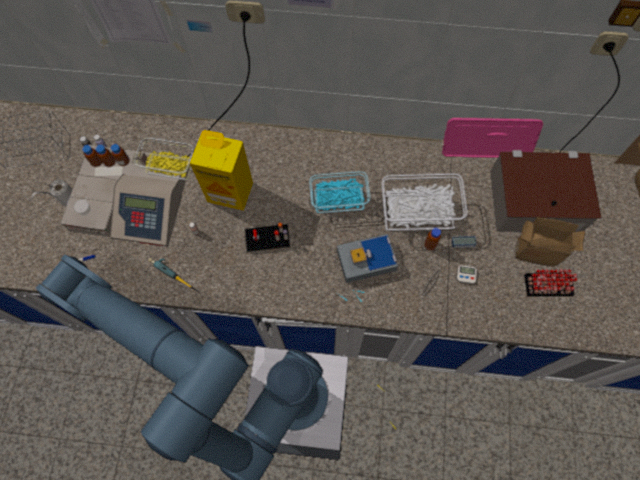

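View pics/scene0.png

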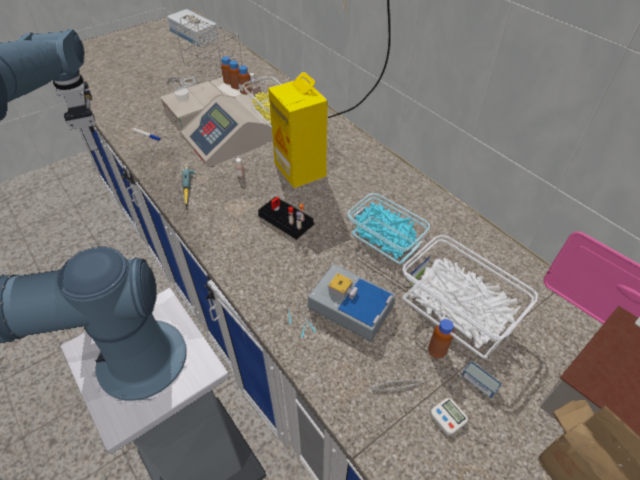

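The top view shows the rack at about (268,237) with the key head near (256,235), and the lock box at about (368,257). In the scene view the key is at about (275,204) and the brass face at about (341,284). I'll enlarge both areas in one composite.

Run:
```python
from h import *
import pickle
T=[("top",236,212,66,6),("top",335,232,66,6),("scene",254,190,66,6),("scene",303,262,100,4)]
ts=[]
for n,x,y,w,k in T:
    c=pickle.load(open(n+"0.pkl","rb"));h=int(w*.75)
    i=cv2.resize(c["image"][y:y+h,x:x+w],(w*k,h*k),interpolation=cv2.INTER_CUBIC)[:,:,::-1].copy()
    for u in range(x-x%10+10,x+w,10):
        cv2.line(i,((u-x)*k+k//2,0),((u-x)*k+k//2,6),(0,255,0),1); cv2.putText(i,str(u),((u-x)*k-8,16),0,.33,(0,255,0))
    for v in range(y-y%10+10,y+h,10):
        cv2.line(i,(0,(v-y)*k+k//2),(6,(v-y)*k+k//2),(0,255,0),1); cv2.putText(i,str(v),(8,(v-y)*k+k//2+4),0,.33,(0,255,0))
    b=np.zeros((300,400,3),np.uint8);b[:i.shape[0],:i.shape[1]]=i[:300,:400];ts.append(b)
cv2.imwrite("pics/c1.png",np.vstack([np.hstack(ts[:2]),np.hstack(ts[2:])]))
```

```text
(no output)
```

View pics/c1.png

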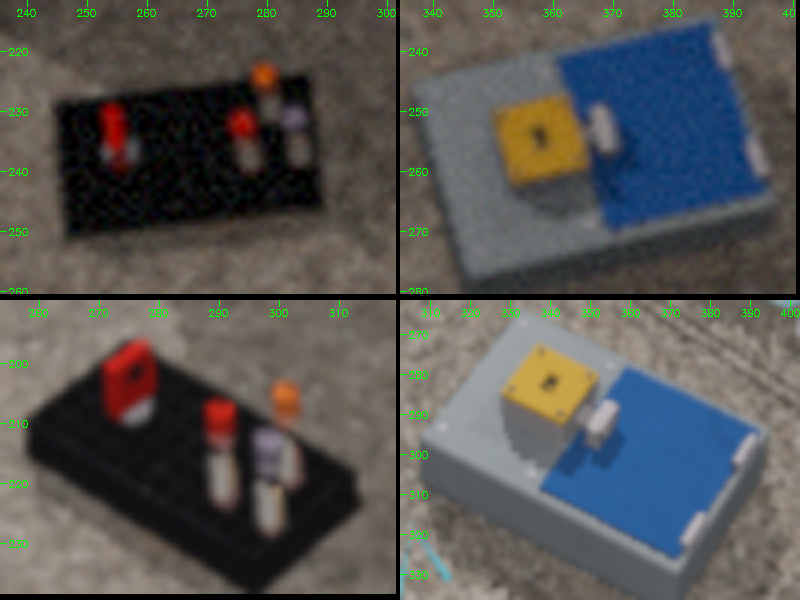

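The crop gives these pixel readings. In the top view the brass corners are about (350.5,250), (363,247.5), (366.5,260) and (353,263), with the slot at (358,254.5). In the scene view the slot is at (340,282.2). The rack and key head are also clearly readable, so I'll fit planar poses to both views.

```bash
cat > fit.py <<'E'
from h import *
import pickle
from scipy.optimize import least_squares
top=pickle.load(open("top0.pkl","rb"));sc=pickle.load(open("scene0.pkl","rb"))
def tp(x,y,o,k): return (np.array([x,y])+.5)/k-.5+o
def W(p,L):
    L=np.atleast_2d(L);c,s=np.cos(p[2]),np.sin(p[2])
    return np.c_[p[0]+c*L[:,0]-s*L[:,1],p[1]+s*L[:,0]+c*L[:,1],L[:,2]]
# tile pixel -> local point
hx,hy=.065,.095;b=.023
T2=lambda x,y:tp(x-400,y,[335,232],6); S2=lambda x,y:tp(x-400,y-300,[303,262],4)
T1=lambda x,y:tp(x,y,[236,212],6); S1=lambda x,y:tp(x,y-300,[254,190],6)
box=[(top,T2(412,90),[hx,hy,.056]),(top,T2(715,18),[hx,-hy,.056]),(top,T2(495,110),[b,.035+b,.084]),(top,T2(572,96),[b,.035-b,.084]),(top,T2(590,170),[-b,.035-b,.084]),(top,T2(512,186),[-b,.035+b,.084]),(top,T2(540,136),[0,.035,.084]),
(sc,S2(541,345),[b,.035+b,.084]),(sc,S2(598,381),[b,.035-b,.084]),(sc,S2(562,421),[-b,.035-b,.084]),(sc,S2(502,386),[-b,.035+b,.084]),(sc,S2(550,382),[0,.035,.084]),(sc,S2(768,433),[hx,-hy,.056]),(sc,S2(682,560),[-hx,-hy,.056]),(sc,S2(420,440),[-hx,hy,.056])]
rack=[(top,T1(54,102),[.0415,.081,.028]),(top,T1(308,74),[.0415,-.081,.028]),(sc,S1(28,417),[-.0415,.081,.028]),(sc,S1(360,475),[.0415,-.081,.028]),
(sc,S1(256,570),[-.0415,-.081,.028])]
def fit(d,p0):
    f=lambda p:np.concatenate([pix(c,W(p,L))[0]-m for c,m,L in d])
    r=least_squares(f,p0,loss="soft_l1");print(np.round(r.x,4));print(np.round(f(r.x).reshape(-1,2),1).tolist());return r.x
if __name__=="__main__":
    pb=fit(box,[.5,0,0]);pr=fit(rack,[.5,.2,0])
    print("keyway",W(pb,[0,.035,.084]),"key",W(pr,[0,.039,.028]))
    for c,m in((top,T2(540,136)),(sc,S2(550,382))): print("slot ray",at(c,*m,.084))
    for n,c in(("top",top),("scene",sc)):
        h=cv2.cvtColor(c["image"],cv2.COLOR_RGB2HSV); I=c["image"].astype(int)
        m=((I[...,0]>110)&(I[...,1]<60)&(I[...,2]<60)).astype(np.uint8)
        u,v=(254,234) if n=="top" else (275,204)
        q=np.zeros_like(m);q[v-12:v+12,u-9:u+9]=m[v-12:v+12,u-9:u+9]
        ys,xs=np.nonzero(q);print(n,len(xs),xs.mean(),ys.mean(),"at z=.05",at(c,xs.mean(),ys.mean(),.05))
    np.savez("p.npz",pb=pb,pr=pr)
    # overlay
    ts=[]
    for c,x,y,w,k in((top,236,212,66,6),(top,335,232,66,6),(sc,254,190,66,6),(sc,303,262,100,4)):
        hh=int(w*.75);i=cv2.resize(c["image"][y:y+hh,x:x+w],(w*k,hh*k),interpolation=cv2.INTER_CUBIC)[:,:,::-1].copy()
        def poly(p,L):
            q=((pix(c,W(p,L))-[x,y]+.5)*k-.5);cv2.polylines(i,[np.int32(np.round(q*8))],True,(0,255,0),1,cv2.LINE_AA,3)
        rect=lambda a,e,y0,z:[[a,y0+e,z],[a,y0-e,z],[-a,y0-e,z],[-a,y0+e,z]]
        poly(pb,rect(hx,hy,0,.056));poly(pb,rect(b,b,.035,.084));poly(pb,rect(.0067,.0037,.035,.084))
        poly(pr,rect(.0415,.081,0,.028));poly(pr,rect(.0415,.081,0,0));poly(pr,rect(.015,.0045,.039,.068));poly(pr,rect(.015,.0045,.039,.032))
        o=np.zeros((300,400,3),np.uint8);o[:i.shape[0],:i.shape[1]]=i[:300,:400];ts.append(o)
    cv2.imwrite("pics/ov.png",np.vstack([np.hstack(ts[:2]),np.hstack(ts[2:])]))
E
python3 fit.py
```

```text
[ 0.5037 -0.193   0.3711]
[[0.4, -2.0], [0.7, -2.6], [0.0, -0.1], [-0.2, -0.9], [0.5, -1.4], [0.8, -0.9], [0.7, -0.1], [-1.6, -0.2], [-0.3, -1.8], [-0.2, 0.7], [-0.9, 1.7], [-0.5, 0.3], [0.8, -1.9], [-0.8, 3.6], [-1.3, -0.1]]
[0.549  0.1764 0.2353]
[[0.1, -0.8], [1.5, -1.2], [-2.0, 0.7], [0.1, -0.1], [-0.6, -0.4]]
keyway [[ 0.4910476  -0.16037442  0.084     ]] key [[0.53986267 0.21430169 0.028     ]]
slot ray [ 0.49034374 -0.15809412  0.084     ]
slot ray [ 0.49281927 -0.16039193  0.084     ]
top 17 254.58823529411765 233.1764705882353 at z=.05 [0.54411909 0.22085837 0.05      ]
scene 52 274.3076923076923 202.55769230769232 at z=.05 [0.5406125  0.21857095 0.05      ]
```

View pics/ov.png

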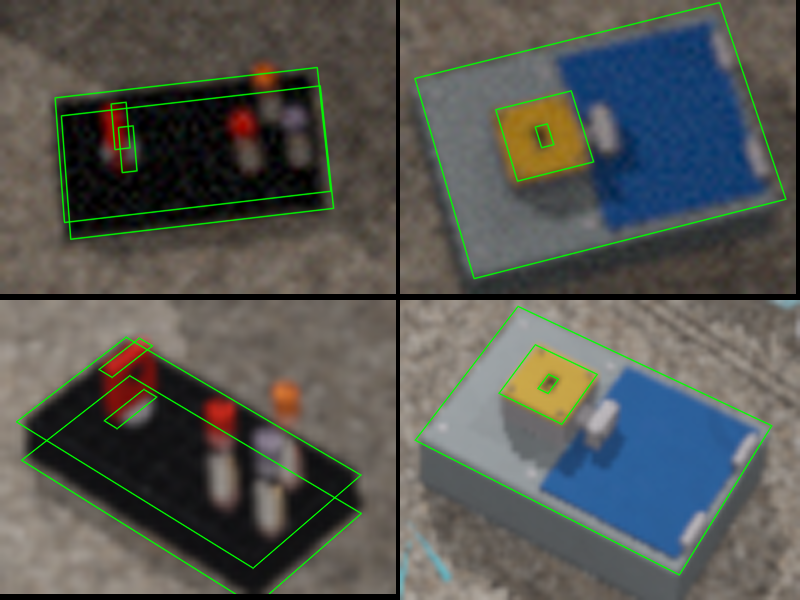

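The overlay shows the box and rack close, but the yaw is doubtful: the brass corners suggest a smaller yaw than the box corners. I'll measure the yaw from segmented regions projected onto their known planes.

```bash
cat > seg.py <<'E'
from fit import *
def seg(c,n,cond,z,ctr,rad,S=4):
    # rectify to plane z: 1 px = .5 mm, centre ctr
    N=int(rad*2/.0005)
    C=np.array([[-rad,-rad],[rad,-rad],[rad,rad],[-rad,rad]])+ctr
    H=cv2.getPerspectiveTransform(pix(c,np.c_[C,np.full(4,z)]).astype(np.float32),np.float32([[0,0],[N,0],[N,N],[0,N]]))
    im=cv2.warpPerspective(c["image"],H,(N,N),flags=cv2.INTER_CUBIC)
    m=cond(cv2.GaussianBlur(im,(7,7),0).astype(int)).astype(np.uint8)
    cs,_=cv2.findContours(m,cv2.RETR_EXTERNAL,cv2.CHAIN_APPROX_NONE)
    k=max(cs,key=cv2.contourArea);(u,v),(w,h),a=cv2.minAreaRect(k)
    M=cv2.moments(k)
    print(n,"rect ctr",np.round(np.array([u,v])*.0005-rad+ctr,4),"mom ctr",np.round(np.array([M["m10"],M["m01"]])/M["m00"]*.0005-rad+ctr,4),"size",round(w*.5,1),round(h*.5,1),"ang",round(np.radians(a),3),round(np.radians(a-90),3))
    return im
if __name__=="__main__":
  out=[]
  for n,c in(("top",top),("scene",sc)):
    a=seg(c,n+" brass",lambda I:(I[...,0]-I[...,2]>60)&(I[...,1]-I[...,2]>30),.084,np.array([.491,-.160]),.05)
    b_=seg(c,n+" lid",lambda I:(I[...,2]-I[...,0]>40),.057,np.array([.51,-.225]),.11)
    d=seg(c,n+" rack",lambda I:I.max(-1)<50,.028,np.array([.549,.18]),.11)
    f=seg(c,n+" box",lambda I:(np.abs(I[...,0]-I[...,2])<15)&(I[...,0]>110),.056,np.array([.50,-.2]),.13)
E
python3 seg.py
```

```text
top brass rect ctr [ 0.4887 -0.1583] mom ctr [ 0.4885 -0.1582] size 47.3 47.0 ang 0.374 -1.196
top lid rect ctr [ 0.5163 -0.2287] mom ctr [ 0.5166 -0.2306] size 114.3 98.5 ang 0.352 -1.219
top rack rect ctr [0.5419 0.177 ] mom ctr [0.5385 0.1827] size 95.0 159.5 ang 0.236 -1.335
top box rect ctr [ 0.6172 -0.2862] mom ctr [ 0.6164 -0.2825] size 87.5 24.5 ang 1.571 0.0
scene brass rect ctr [ 0.4918 -0.1614] mom ctr [ 0.4917 -0.1615] size 48.5 47.3 ang 0.364 -1.207
scene lid rect ctr [ 0.5194 -0.2302] mom ctr [ 0.5192 -0.2315] size 116.2 99.3 ang 0.359 -1.211
scene rack rect ctr [0.5439 0.166 ] mom ctr [0.5366 0.1615] size 96.9 172.0 ang 0.234 -1.337
scene box rect ctr [ 0.4945 -0.1994] mom ctr [ 0.487  -0.1552] size 170.8 201.6 ang 0.39 -1.181
```

Both views agree. Box yaw is about 0.365 and the lock face centre is about (0.490, -0.160). Rack yaw is about 0.235 and the key is near (0.540, 0.215). I'll move over the key at the current height.

```bash
cat >> h.py <<'E'
def need(P,ang,show=True):
    "shift (tool axes, 25 mm units) and turn (5 deg units) from measured pose to TCP P, tool-y heading ang"
    s=robot.get_state();T=R.from_quat(s["tool_rot"]);y=T.apply([0,1,0]);a=np.arctan2(y[1],y[0])
    d=T.inv().apply(np.array(P)-s["tool_pos"])/.025
    da=(ang-a+np.pi/2)%np.pi-np.pi/2
    if show: print("t",round(s["t"],2),"pos",np.round(s["tool_pos"],4),"heady",round(a,3),"F",np.round(s["contact_force"],1),"M",np.round(s["moment"],2),"w",round(s["gripper_width"],4),"q6",round(s["q"][5],2)); print("shift",np.round(d,2),"turn",round(-np.degrees(da)/5,2))
E
python3 -m jog '[[[-0.92,-0.59,0,0],[-0.92,-0.59,0,0],[-0.92,-0.59,0,0],[-0.92,-0.59,0,0],[-0.92,-0.59,0,0],[-0.92,-0.59,0,0],[-0.92,-0.59,0,0],[-0.92,-0.59,0,0],[-0.92,-0.59,0,0],[-0.92,-0.59,0,0],[-0.92,-0.59,0,0],[-0.92,-0.59,0,0],[-0.92,-0.59,0,0],[-0.92,-0.59,0,0],[-0.92,-0.59,0,0],[-0.92,-0.59,0,0],[-0.92,-0.59,0,0],[-0.92,-0.59,0,0],[-0.92,-0.59,0,0],[-0.92,-0.59,0,0]]]' 40 20
python3 -m jog '[[[0,0,0,-0.97],[0,0,0,-0.97],[0,0,0,-0.97],[0,0,0,-0.97],[0,0,0,-0.97],[0,0,0,-0.97],[0,0,0,0],[0,0,0,0]]]'
python3 -c "
from h import *
need([.541,.217,.1],1.806)"
```

```text
t: 1.77
tool_pos: [0.5395, 0.2157, 0.1819]
tool_rot: [0.137, 0.991, -0.0, -0.0]
contact_force: [0.4, 0.5, -0.3]
gripper_width: 0.0403
t: 2.43
tool_pos: [0.5388, 0.2168, 0.182]
tool_rot: [-0.115, 0.993, -0.0, -0.0]
contact_force: [0.3, 0.0, 1.2]
gripper_width: 0.0401
t 2.43 pos [0.5388 0.2168 0.182 ] heady 1.802 F [0.3 0.  1.2] M [ 0.07 -0.    0.03] w 0.0401 q6 -1.61
shift [-0.09 -0.01  3.28] turn -0.05
```

```bash
python3 -m jog '[[[0,0,0.8,0],[0,0,0.8,0],[0,0,0.8,0],[0,0,0.7,0],[0,0,0.5,0],[0,0,0.3,0],[0,0,0,0],[0,0,0,0]]]'
cat > look.py <<'E'
import sys
from h import *
def look(name,P,w=60,k=6,extra=[]):
    s=robot.get_state();ts=[]
    for n in("top","scene"):
        c=robot.camera(n);u,v=pix(c,np.array(P));x,y=int(u-w/2),int(v-w*.5)
        i=cv2.resize(c["image"][y:y+w,x:x+w],(w*k,w*k),interpolation=cv2.INTER_CUBIC)[:,:,::-1].copy()
        for p in extra:
            q=(pix(c,np.array(p))-[x,y]+.5)*k-.5;cv2.drawMarker(i,tuple(int(a) for a in np.round(q)),(0,255,0),0,8,1)
        for a in range(x-x%10+10,x+w,10):cv2.putText(i,str(a),((a-x)*k-8,10),0,.33,(0,255,0));cv2.line(i,((a-x)*k+k//2,12),((a-x)*k+k//2,18),(0,255,0))
        for a in range(y-y%10+10,y+w,10):cv2.putText(i,str(a),(0,(a-y)*k+6),0,.33,(0,255,0));cv2.line(i,(26,(a-y)*k+k//2),(30,(a-y)*k+k//2),(0,255,0))
        ts.append(i)
    cv2.imwrite(f"pics/{name}.png",np.hstack(ts))
E
python3 -c "
from look import *
s=robot.get_state();p=s['tool_pos'];print(p)
look('g1',[.541,.217,.07],48,8,[p,[.541,.217,.068],[.541,.217,.032]])"
```

```text
t: 3.1
tool_pos: [0.5393, 0.2169, 0.0851]
tool_rot: [-0.116, 0.993, -0.0, 0.0]
contact_force: [0.3, -0.0, 1.2]
gripper_width: 0.0402
[0.5393178  0.21692467 0.08514178]
```

View pics/g1.png

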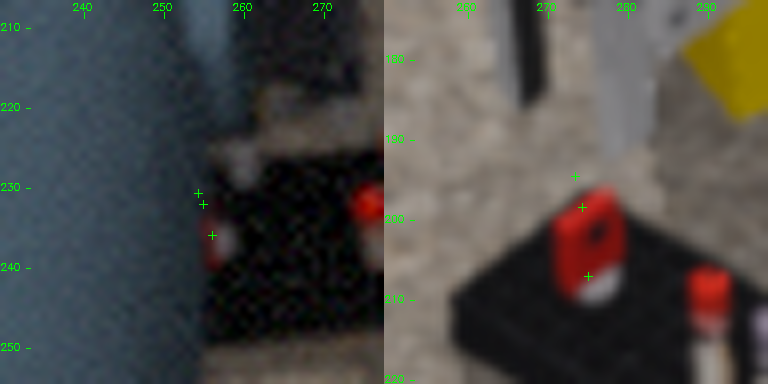

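The scene tile shows the open fingers above the head. The fingertip midpoint appears about 5 px above the TCP marker, so I'll project the expected finger edges before descending.

```bash
python3 -c "
from look import *
s=robot.get_state();p=np.array(s['tool_pos']);T=R.from_quat(s['tool_rot'])
E=[p]+[p+T.apply([x,y,z]) for x in(-.008,.008) for y in(-.0325,-.02,.02,.0325) for z in (0,-.03)]
c=robot.camera('scene');x,y,w,h,k=235,150,80,60,10
i=cv2.resize(c['image'][y:y+h,x:x+w],(800,600),interpolation=cv2.INTER_CUBIC)[:,:,::-1].copy()
for j,e in enumerate(E):
    q=(pix(c,e)-[x,y]+.5)*k-.5;cv2.drawMarker(i,tuple(int(a) for a in q),(0,255,0) if j%2 or j==0 else (255,255,0),0,8,1)
cv2.imwrite('pics/g2.png',i)"
```

```text
(no output)
```

View pics/g2.png

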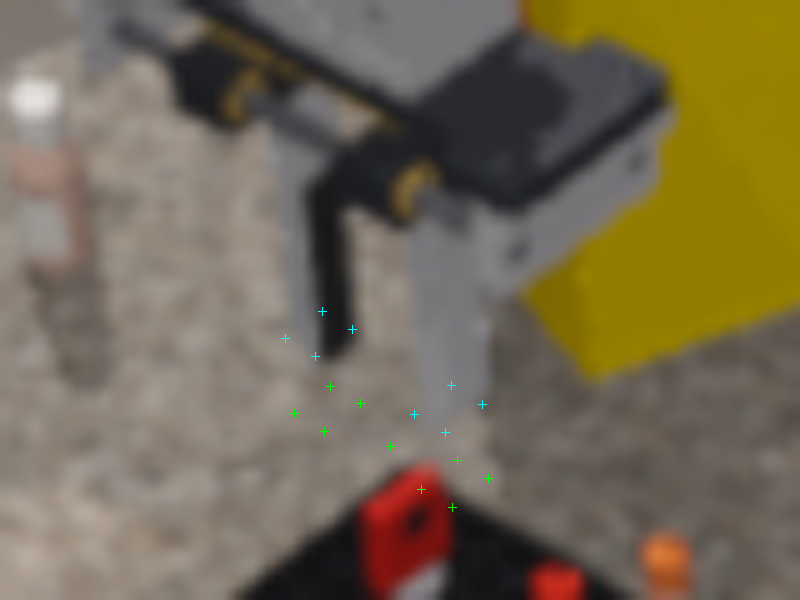

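The scene view shows the finger ends about 7 px (roughly 20–25 mm) above where the state's TCP projects, though they match sideways. I'll check against the top view before going lower.

```bash
python3 -c "
from look import *
s=robot.get_state();p=np.array(s['tool_pos']);T=R.from_quat(s['tool_rot'])
for n in('top','scene'):
    c=robot.camera(n);print(n,np.round(c['position'],4),np.round(c['orientation'],4))
    for y in(-.0325,-.02,.02,.0325): print(y,np.round(pix(c,p+T.apply([0,y,0])),1),np.round(pix(c,p+T.apply([0,y,-.025])),1))
    im=c['image'];cv2.imwrite('pics/t_%s.png'%n,im[:,:,::-1])
    if n=='top':
        x,y,w,h,k=236,200,60,45,10
        i=cv2.resize(im[y:y+h,x:x+w],(600,450),interpolation=cv2.INTER_CUBIC)[:,:,::-1].copy()
        i=cv2.convertScaleAbs(i,alpha=1.6)
        for yy in(-.0325,-.02):
          for xx in (-.008,.008):
            for z,col in((0,(0,255,0)),(-.025,(255,255,0))):
              q=(pix(c,p+T.apply([xx,yy,z]))-[x,y]+.5)*k-.5;cv2.drawMarker(i,tuple(int(a) for a in q),col,0,8,1)
        cv2.imwrite('pics/g3.png',i)
"
```

```text
top [-0.2047 -0.1262  1.8818] [ 0.7313 -0.6541  0.1248 -0.1476]
-0.0325 [263.3 229.3] [262.5 226.5]
-0.02 [259.8 229.7] [259.  226.9]
0.02 [248.6 231. ] [247.7 228.2]
0.0325 [245.1 231.4] [244.1 228.6]
scene [ 0.0036 -0.7126  1.059 ] [ 0.8851 -0.298   0.1149 -0.3383]
-0.0325 [281.6 198.8] [281.1 192.6]
-0.02 [278.5 197. ] [278.  190.8]
0.02 [268.8 191.3] [268.1 185.1]
0.0325 [265.8 189.5] [265.1 183.3]
```

View pics/g3.png

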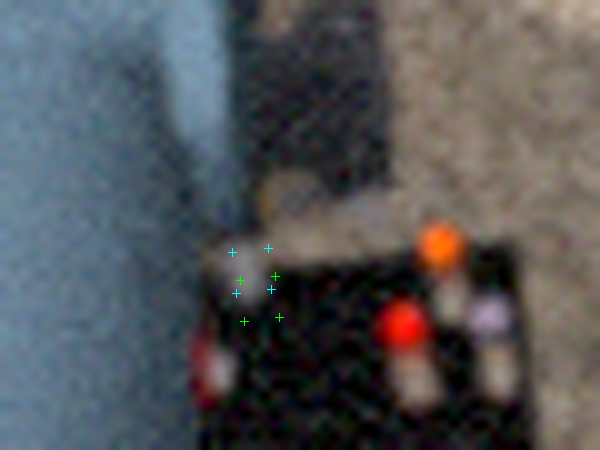

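The top view (finger end near (261,230)) also suggests that the visible finger ends sit higher than the reported TCP. I'll lower to just over the rack in small steps, watching the force, with the fingers straddling the head.

```bash
python3 -c "
from h import *
c=robot.camera('scene')
for m in((274.5,198.2),(274,197.5)): print(at(c,*m,.068))
"
python3 -m jog '[[[-0.05,0,0.4,0],[0,0,0.4,0],[0,0,0.3,0],[0,0,0.3,0],[0,0,0.2,0],[0,0,0.1,0],[0,0,0,0],[0,0,0,0]]]'
python3 -c "
from look import *
s=robot.get_state();p=np.array(s['tool_pos']);T=R.from_quat(s['tool_rot'])
E=[p]+[p+T.apply([x,y,z]) for x in(-.008,.008) for y in(-.0325,-.02,.02,.0325) for z in (0,-.025)]
c=robot.camera('scene');x,y,w,h,k=245,165,60,60,10
i=cv2.resize(c['image'][y:y+h,x:x+w],(600,600),interpolation=cv2.INTER_CUBIC)[:,:,::-1].copy()
for j,e in enumerate(E):
    q=(pix(c,e)-[x,y]+.5)*k-.5;cv2.drawMarker(i,tuple(int(a) for a in q),(0,255,0) if j%2 or j==0 else (255,255,0),0,8,1)
cv2.imwrite('pics/g4.png',i)"
```

```text
[0.54218066 0.21764992 0.068     ]
[0.54270027 0.22117407 0.068     ]
t: 4.07
tool_pos: [0.5404, 0.2172, 0.0423]
tool_rot: [-0.116, 0.993, -0.0, 0.0]
contact_force: [-0.0, 0.1, -0.9]
gripper_width: 0.0401
```

View pics/g4.png

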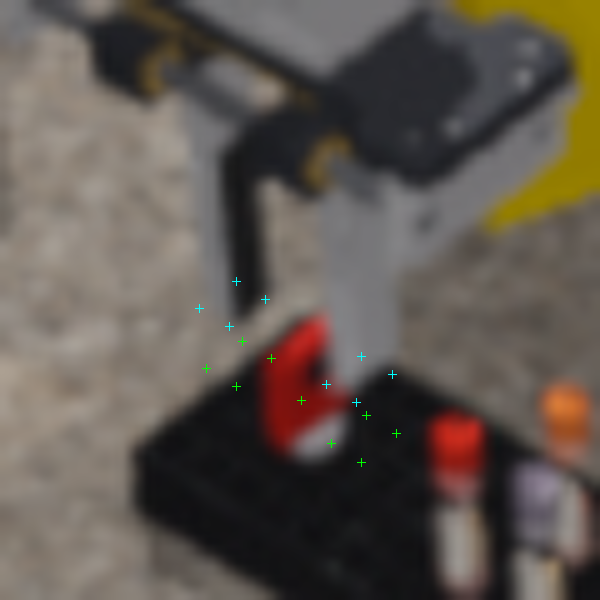

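The fingers straddle the key centrally: their inner ends are at about (262,300) and (330,385) and the head top is at (297,345). They again end about 24 mm higher than reported. I'll go down in small steps, watching the contact force.

```bash
python3 -m jog '[[[0,0,0.1,0],[0,0,0.1,0],[0,0,0.1,0],[0,0,0.08,0],[0,0,0,0]]]'
python3 -m jog '[[[0,0,0.05,0],[0,0,0.05,0],[0,0,0,0]]]'
```

```text
t: 4.53
tool_pos: [0.5399, 0.2171, 0.0323]
tool_rot: [-0.116, 0.993, -0.0, -0.0]
contact_force: [0.4, 0.4, 0.1]
gripper_width: 0.0402
t: 4.78
tool_pos: [0.5401, 0.2171, 0.0301]
tool_rot: [-0.116, 0.993, -0.0, -0.0]
contact_force: [-0.5, 0.2, 0.6]
gripper_width: 0.0403
```

```bash
python3 -m jog '[[[0,0,0.05,0],[0,0,0.05,0],[0,0,0,0]]]'
python3 -m jog '[[[0,0,0.04,0],[0,0,0.04,0],[0,0,0,0]]]'
```

```text
t: 5.03
tool_pos: [0.5401, 0.2171, 0.0276]
tool_rot: [-0.116, 0.993, -0.0, -0.0]
contact_force: [-0.1, 0.7, -0.3]
gripper_width: 0.0399
t: 5.28
tool_pos: [0.5402, 0.2171, 0.0256]
tool_rot: [-0.116, 0.993, -0.0, -0.0]
contact_force: [0.3, 0.3, 0.1]
gripper_width: 0.0399
```

There's no contact 2.4 mm below rack-top level, which supports the picture: the real finger ends are higher than reported. I'll carry on carefully.

```bash
python3 -m jog '[[[0,0,0.06,0],[0,0,0.06,0],[0,0,0.06,0],[0,0,0,0]]]'
python3 -m jog '[[[0,0,0.06,0],[0,0,0.06,0],[0,0,0.06,0],[0,0,0,0]]]'
python3 -m jog '[[[0,0,0.05,0],[0,0,0.05,0],[0,0,0,0]]]'
python3 -m jog '[[[0,0,0.05,0],[0,0,0,0]]]'
```

```text
t: 5.62
tool_pos: [0.54, 0.2171, 0.0209]
tool_rot: [-0.116, 0.993, -0.0, -0.0]
contact_force: [0.3, 0.0, 0.4]
gripper_width: 0.0398
t: 5.95
tool_pos: [0.54, 0.2171, 0.0164]
tool_rot: [-0.116, 0.993, -0.0, -0.0]
contact_force: [0.3, -0.3, 0.5]
gripper_width: 0.04
t: 6.2
tool_pos: [0.5401, 0.2171, 0.0141]
tool_rot: [-0.116, 0.993, -0.0, -0.0]
contact_force: [-0.2, -0.9, -0.1]
gripper_width: 0.0401
t: 6.37
tool_pos: [0.5402, 0.2171, 0.0129]
tool_rot: [-0.116, 0.993, -0.0, -0.0]
contact_force: [-0.1, -0.8, -0.3]
gripper_width: 0.04
```

```bash
python3 -c "
from look import *
s=robot.get_state();p=np.array(s['tool_pos']);T=R.from_quat(s['tool_rot']);print(p,s['contact_force'])
E=[p]+[p+T.apply([x,y,z]) for x in(-.008,.008) for y in(-.0325,-.02,.02,.0325) for z in (0,-.025)]
c=robot.camera('scene');x,y,w,h,k=245,175,60,45,10
i=cv2.resize(c['image'][y:y+h,x:x+w],(600,450),interpolation=cv2.INTER_CUBIC)[:,:,::-1].copy()
for j,e in enumerate(E):
    q=(pix(c,e)-[x,y]+.5)*k-.5;cv2.drawMarker(i,tuple(int(a) for a in q),(0,255,0) if j%2 or j==0 else (255,255,0),0,8,1)
cv2.imwrite('pics/g5.png',i)"
```

```text
[0.54019251 0.2171292  0.01291401] [-0.07595024 -0.80847945 -0.27104308]
```

View pics/g5.png

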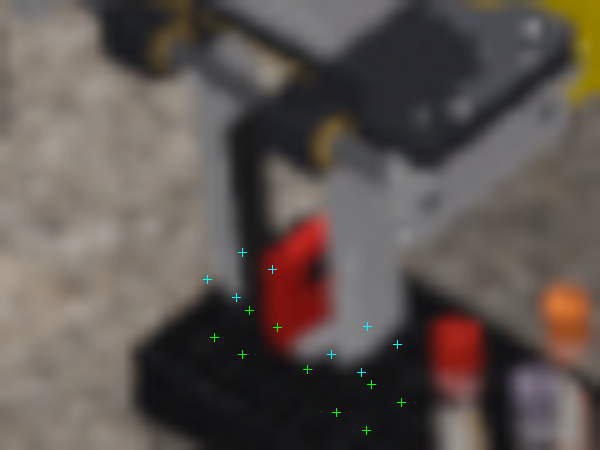

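The visible finger ends match the 25 mm offset marks: (345,355) for the near finger, just above the rack, with the head between the pads. The true tip is therefore about 25 mm behind the reported TCP. I'll lower 2 mm and grip.

```bash
python3 -m jog '[[[0,0,0.05,0],[0,0,0.03,0],[0,0,0,0],[0,0,0,0],[0,0,0,0],[0,0,0,0],[0,0,0,0],[0,0,0,0]]]' 0 20
python3 -m jog '[[[0,0,0,0],[0,0,0,0],[0,0,0,0]]]' 0 55
python3 -m jog '[[[0,0,-0.1,0],[0,0,-0.2,0],[0,0,-0.3,0],[0,0,-0.4,0],[0,0,-0.4,0],[0,0,0,0],[0,0,0,0]]]'
```

```text
t: 7.08
tool_pos: [0.5403, 0.2172, 0.0111]
tool_rot: [-0.116, 0.993, -0.0, 0.0]
contact_force: [-0.4, 0.3, -0.0]
gripper_width: 0.0088
t: 7.33
tool_pos: [0.5403, 0.2171, 0.0111]
tool_rot: [-0.116, 0.993, -0.0, 0.0]
contact_force: [0.9, -0.8, -0.3]
gripper_width: 0.0091
t: 7.92
tool_pos: [0.5412, 0.2173, 0.0475]
tool_rot: [-0.116, 0.993, 0.0, 0.001]
contact_force: [-0.3, -0.3, -0.5]
gripper_width: 0.0087
```

The key is gripped (9 mm width) and free. I'll lift it clear of the 90 mm tubes and carry it over the lock.

```bash
python3 -m jog '[[[0,0,-0.85,0],[0,0,-0.85,0],[0,0,-0.85,0],[0,0,-0.85,0]]]'
python3 -m jog '[[[0.2,-0.4,0,0],[0.3,-0.8,0,0],[0.3,-0.8,0,0],[0.3,-0.8,0,0],[0.3,-0.8,0,0],[0.3,-0.8,0,0],[0.3,-0.8,0,0],[0.3,-0.8,0,0],[0.3,-0.8,0,0],[0.3,-0.8,0,0],[0.3,-0.8,0,0],[0.3,-0.8,0,0],[0.3,-0.8,0,0],[0.3,-0.8,0,0],[0.3,-0.8,0,0],[0.3,-0.8,0,0],[0.3,-0.8,0,0],[0.3,-0.8,0,0],[0.2,-0.2,0,0],[0,0,0,0]]]'
python3 -m jog '[[[0,0,0,-0.75],[0,0,0,-0.75],[0,0,0,0],[0,0,0,0]]]'
python3 -c "
from h import *
need([.490,-.160,.110],1.936)"
```

```text
t: 8.25
tool_pos: [0.5397, 0.217, 0.1314]
tool_rot: [-0.116, 0.993, -0.0, -0.001]
contact_force: [-0.9, 0.0, -0.9]
gripper_width: 0.0083
t: 9.92
tool_pos: [0.487, -0.1609, 0.1297]
tool_rot: [-0.115, 0.993, 0.001, -0.001]
contact_force: [0.6, 0.3, 0.3]
gripper_width: 0.0086
t: 10.25
tool_pos: [0.4881, -0.159, 0.1305]
tool_rot: [-0.181, 0.984, 0.0, -0.0]
contact_force: [0.5, -0.5, -0.3]
gripper_width: 0.0085
t 10.25 pos [ 0.4881 -0.159   0.1305] heady 1.934 F [ 0.5 -0.5 -0.3] M [-0.    0.02 -0.01] w 0.0085 q6 -2.47
shift [-0.06 -0.07  0.82] turn -0.02
```

```bash
python3 -m jog '[[[0.06,-0.06,0.3,0],[0,0,0.4,0],[0,0,0.4,0],[0,0,0.2,0],[0,0,0.06,0],[0,0,0,0],[0,0,0,0]]]'
python3 -c "
from look import *
import pickle
s=robot.get_state();p=np.array(s['tool_pos']);T=R.from_quat(s['tool_rot']);print(p)
k0=p+[0,0,.0169]
c=robot.camera('scene');pickle.dump(c,open('scene1.pkl','wb'));x,y,w,h,k=315,245,50,50,12
i=cv2.resize(c['image'][y:y+h,x:x+w],(600,600),interpolation=cv2.INTER_CUBIC)[:,:,::-1].copy()
for e,col in ((k0,(0,255,0)),(k0-[0,0,.0235],(0,255,0)),([.4918,-.1614,.084],(255,0,255)),([.4928,-.1604,.084],(255,255,0))):
    q=(pix(c,np.array(e))-[x,y]+.5)*k-.5;cv2.drawMarker(i,tuple(int(a) for a in q),col,0,8,1)
c=robot.camera('top');pickle.dump(c,open('top1.pkl','wb'))
j=cv2.resize(c['image'][230:280,335:352+15],(200,312),interpolation=cv2.INTER_CUBIC)[:,:,::-1]
o=np.zeros((600,800,3),np.uint8);o[:,:600]=i;o[:312,600:]=j
cv2.imwrite('pics/l1.png',o)"
```

```text
t: 10.83
tool_pos: [0.4877, -0.162, 0.0971]
tool_rot: [-0.181, 0.983, 0.0, -0.0]
contact_force: [-0.1, 0.0, 0.5]
gripper_width: 0.0084
[ 0.48771865 -0.16198745  0.09707967]
```

View pics/l1.png

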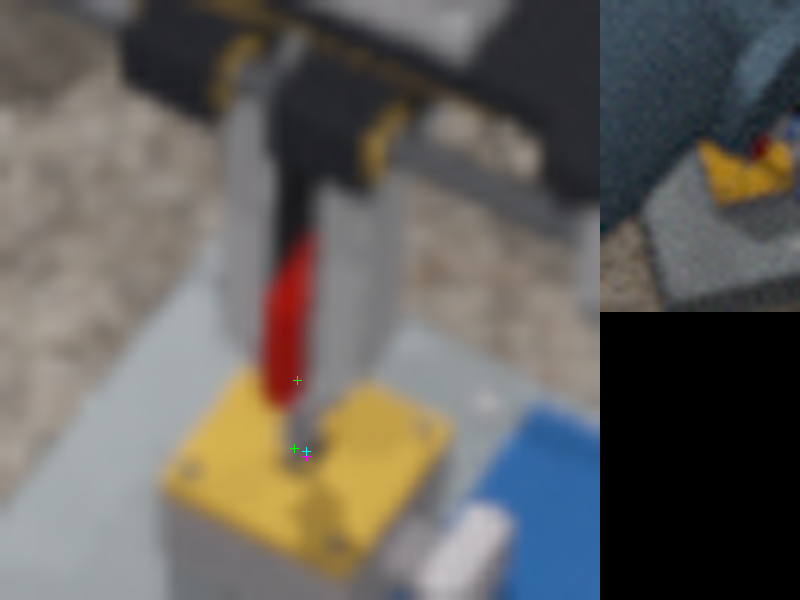

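In the scene view the blade tip is at about (294,450) in the tile, with dark ends of the slot visible around it near (318,443) and (299,466). The key seems a few mm short along +x. I'll measure the camera-to-robot bias from the head's silhouette at its known grasp pose.

Run:
```python
from fit import *
g=np.array([.5402,.2171]); br={"top":[.4886,-.1583],"scene":[.49175,-.1615]}
def head(px,py,ya): return W([px,py,ya],[[x,y,z] for x in(-.015,.015) for y in(-.0045,.0045) for z in(.032,.068)])
for n,c in(("top",top),("scene",sc)):
    I=c["image"].astype(float); red=np.clip(I[...,0]-np.maximum(I[...,1],I[...,2])-15,0,None)
    u,v=np.int32(np.round(pix(c,[g[0],g[1],.05])))
    w=12;p=red[v-w:v+w+1,u-w:u+w+1]; wt=np.minimum(p,60)
    yy,xx=np.mgrid[v-w:v+w+1,u-w:u+w+1]; m=np.array([(wt*xx).sum(),(wt*yy).sum()])/wt.sum()
    def f(q):
        h=cv2.convexHull(pix(c,head(q[0],q[1],.235)).astype(np.float32));M=cv2.moments(h);return np.array([M["m10"],M["m01"]])/M["m00"]-m
    r=least_squares(f,g,diff_step=1e-3);h=cv2.convexHull(pix(c,head(*r.x,.235)).astype(np.float32))
    print(n,"centroid",m,"key est",r.x,"bias",r.x-g,"area model",cv2.contourArea(h),"area img",wt.sum()/60,"-> lock TCP",np.array(br[n])-(r.x-g))
c=pickle.load(open("scene1.pkl","rb"));I=c["image"].astype(float)
red=I[...,0]-np.maximum(I[...,1],I[...,2]);red[red<35]=0
sub=red[262:282,330:345]; ys,xs=np.nonzero(sub*(I[262:282,330:345,1]<90))
print("scene1 red bbox u",330+xs.min(),330+xs.max(),"v",262+ys.min(),262+ys.max())
print(np.int32(I[262:284,334:346,0]-I[262:284,334:346,1]))
t=np.array([.4877,-.1620])
for dx in(0,.003):
  H=W([t[0]+dx,t[1],.365],[[-.015,y,z+.114-.028] for y in(-.0045,.0045) for z in(.032,.068)]);print(dx,np.round(pix(c,H),1).tolist())
```

```text
top centroid [254.601373  233.4416476] key est [0.54297596 0.22056345] bias [0.00277596 0.00346345] area model 35.55466856074054 area img 36.416666666666664 -> lock TCP [ 0.48582404 -0.16176345]
scene centroid [274.95750655 202.42512168] key est [0.54248875 0.21765528] bias [0.00228875 0.00055528] area model 98.01332205208018 area img 89.03333333333333 -> lock TCP [ 0.48946125 -0.16205528]
scene1 red bbox u 337 340 v 265 278
[[  2   2   1   1   1   0   1   1   1   0   1   0]
 [  2   2   2   1   1   1   4   3   1   0   0   1]
 [  1   1   2   2   2  14  32  23   2   1   1   0]
 [  1   2   2   1   6  43  65  34   3   1   1   1]
 [  1   2   2   2  25  78  86  29   3   1   1   0]
 [  1   2   2   9  63 110  90  25   2   1   1   0]
 [  2   2   7  37 104 124  90  23   2   1   1   1]
 [  1   2  16  73 126 129  88  20   2   1   0   0]
 [  1   3  21  92 132 127  76  17   1   1   0   1]
 [  1   3  20  91 124 114  60  15   1   1   1   0]
 [  0   3  20  89 119 106  50   9   1   1   0   1]
 [  0   5  27  93 116 102  46   4   0   0   1   1]
 [ -2   6  33  95 117 101  46   5   0   1   0   1]
 [  2  16  39  95 115 101  47   4   1   1   1   0]
 [ 16  31  47  92 114  98  42   4   1   1   5   8]
 [ 30  37  49  87 110  86  35   4   1   8  19  26]
 [ 34  37  43  68  88  57  17   5  10  22  30  33]
 [ 35  36  37  41  41  24   8  13  25  32  34  33]
 [ 34  35  35  33  25   8   5  17  30  34  33  33]
 [ 34  35  34  33  23   7   5  15  29  33  34  34]
 [ 35  36  35  34  27  10   8  16  28  33  34  33]
 [ 35  35  34  35  28  17  21  26  33  34  34  34]]
0 [[337.9, 280.1], [338.4, 271.1], [334.8, 278.6], [335.2, 269.5]]
0.003 [[338.9, 279.5], [339.4, 270.5], [335.7, 278.0], [336.1, 269.0]]
```

Head silhouettes give a lock-aligned TCP of (0.4858,-0.1618) from the top view and (0.4895,-0.1621) from the scene view. Their mean is the current position, and the latest scene pixels agree with it. I'll feel my way down.

```bash
python3 -m jog '[[[0,0,0.1,0],[0,0,0.08,0],[0,0,0.06,0],[0,0,0,0]]]'
python3 -m jog '[[[0,0,0.04,0],[0,0,0.04,0],[0,0,0,0]]]'
```

```text
t: 11.27
tool_pos: [0.4874, -0.1618, 0.0907]
tool_rot: [-0.181, 0.983, 0.0, -0.0]
contact_force: [0.0, 0.4, 0.2]
gripper_width: 0.0086
t: 11.52
tool_pos: [0.4876, -0.1619, 0.089]
tool_rot: [-0.181, 0.983, 0.0, -0.0]
contact_force: [0.3, -0.1, -1.0]
gripper_width: 0.0086
```

```bash
python3 -m jog '[[[0,0,0.04,0],[0,0,0.04,0],[0,0,0,0]]]'
python3 -m jog '[[[0,0,0.04,0],[0,0,0.04,0],[0,0,0,0]]]'; python3 -c "
from h import *
need([.490,-.160,.0671],1.936)"
```

```text
t: 11.77
tool_pos: [0.4883, -0.1621, 0.0879]
tool_rot: [-0.181, 0.983, -0.0, 0.001]
contact_force: [0.7, 0.4, 3.4]
gripper_width: 0.0087
t: 12.02
tool_pos: [0.4893, -0.162, 0.0856]
tool_rot: [-0.181, 0.984, -0.0, 0.002]
contact_force: [5.7, 1.9, -0.0]
gripper_width: 0.0088
t 12.02 pos [ 0.4893 -0.162   0.0856] heady 1.934 F [ 5.7  1.9 -0. ] M [ 0.49 -1.27  0.01] w 0.0088 q6 -2.48
shift [-0.05  0.06  0.74] turn -0.02
```

The rounded tip entered, now 5 mm below the face contact height. The slot pushes the key toward +x with about 6 N, so I'll follow it along tool -x and go on.

```bash
python3 -m jog '[[[-0.08,0.01,0,0],[0,0,0,0]]]'
python3 -m jog '[[[0,0,0.06,0],[0,0,0.06,0],[0,0,0,0]]]'; python3 -c "
from h import *
need([.490,-.160,.0671],1.936)"
```

```text
t: 12.18
tool_pos: [0.4897, -0.1609, 0.0849]
tool_rot: [-0.181, 0.983, -0.0, 0.0]
contact_force: [2.4, 0.4, 1.4]
gripper_width: 0.0087
t: 12.43
tool_pos: [0.4897, -0.1609, 0.0818]
tool_rot: [-0.181, 0.984, 0.0, 0.0]
contact_force: [5.2, 0.5, 0.6]
gripper_width: 0.0083
t 12.43 pos [ 0.4897 -0.1609  0.0818] heady 1.935 F [5.2 0.5 0.6] M [ 0.33 -1.03 -0.  ] w 0.0083 q6 -2.47
shift [-0.02  0.03  0.59] turn -0.02
```

```bash
python3 -m jog '[[[-0.05,0,0,0],[0,0,0.06,0],[0,0,0.06,0],[0,0,0,0]]]'
python3 -m jog '[[[0,0,0.04,0],[0,0,0.04,0],[0,0,0,0]]]'; python3 -c "
from h import *
need([.490,-.160,.0671],1.936)"
```

```text
t: 12.77
tool_pos: [0.4902, -0.1609, 0.0788]
tool_rot: [-0.181, 0.983, -0.0, -0.001]
contact_force: [-0.1, -1.2, 0.2]
gripper_width: 0.0086
t: 13.02
tool_pos: [0.4903, -0.161, 0.0776]
tool_rot: [-0.181, 0.983, -0.0, -0.001]
contact_force: [-0.4, 0.0, 3.8]
gripper_width: 0.0089
t 13.02 pos [ 0.4903 -0.161   0.0776] heady 1.935 F [-0.4  0.   3.8] M [-0.23  0.29 -0.03] w 0.0089 q6 -2.47
shift [-0.    0.04  0.42] turn -0.01
```

The sticky pins are reached: the collar is about 10 mm above the face, with 4 N upward. I'll press to about 12 N with small twists.

```bash
python3 -m jog '[[[0,0,0.05,0],[0,0,0.04,0],[0,0,0,0]]]'
python3 -m jog '[[[0,0,0,0.6],[0,0,0,0.6],[0,0,0,-0.6],[0,0,0,-0.6],[0,0,0.02,-0.6],[0,0,0,-0.6],[0,0,0.02,0.6],[0,0,0,0.6],[0,0,0,0]]]'; python3 -c "
from h import *
need([.490,-.160,.0671],1.936)"
```

```text
t: 13.27
tool_pos: [0.4906, -0.161, 0.0763]
tool_rot: [-0.181, 0.983, -0.0, -0.0]
contact_force: [-3.6, 0.0, 9.8]
gripper_width: 0.0084
t: 14.02
tool_pos: [0.4906, -0.1609, 0.0751]
tool_rot: [-0.18, 0.984, -0.0, -0.0]
contact_force: [-2.8, 0.4, 8.7]
gripper_width: 0.0085
t 14.02 pos [ 0.4906 -0.1609  0.0751] heady 1.933 F [-2.8  0.4  8.7] M [ 0.17  0.64 -0.02] w 0.0085 q6 -2.47
shift [0.01 0.04 0.32] turn -0.03
```

```bash
python3 -m jog '[[[0.02,0,0.04,0.6],[0,0,0.02,0.6],[0,0,0,-0.6],[0,0,0.02,-0.6],[0,0,0.02,-0.6],[0,0,0,-0.6],[0,0,0.02,0.6],[0,0,0.02,0.6],[0,0,0,0.6],[0,0,0.02,0.6],[0,0,0,-0.6],[0,0,0.02,-0.6],[0,0,0.02,-0.6],[0,0,0,-0.6],[0,0,0,0.6],[0,0,0,0.6],[0,0,0,0]]]'; python3 -c "
from h import *
need([.490,-.160,.0671],1.936)"
```

```text
t: 15.43
tool_pos: [0.49, -0.1603, 0.069]
tool_rot: [-0.181, 0.984, 0.001, -0.0]
contact_force: [-0.3, 1.0, 3.3]
gripper_width: 0.0085
t 15.43 pos [ 0.49   -0.1603  0.069 ] heady 1.934 F [-0.3  1.   3.3] M [ 0.4   0.08 -0.04] w 0.0085 q6 -2.47
shift [-0.    0.01  0.08] turn -0.03
```

```bash
python3 -m jog '[[[0,0,0.04,0.6],[0,0,0.02,0.6],[0,0,0,-0.6],[0,0,0.02,-0.6],[0,0,0.02,-0.6],[0,0,0,-0.6],[0,0,0.02,0.6],[0,0,0,0.6],[0,0,0,0]]]'; python3 -c "
from h import *
need([.490,-.160,.0671],1.936)"
```

```text
t: 16.18
tool_pos: [0.4904, -0.1604, 0.067]
tool_rot: [-0.181, 0.984, 0.001, 0.0]
contact_force: [-1.2, 3.4, 10.0]
gripper_width: 0.0088
t 16.18 pos [ 0.4904 -0.1604  0.067 ] heady 1.935 F [-1.2  3.4 10. ] M [ 0.77  0.38 -0.02] w 0.0088 q6 -2.47
shift [ 0.01  0.02 -0.  ] turn -0.02
```

```bash
python3 -m jog '[[[0,0.02,0.04,0.6],[0,0,0.02,0],[0,0,0,-0.6],[0,0,0,-0.6],[0,0,0,0.6],[0,0,0,0]]]'; python3 -c "
from h import *
need([.490,-.160,.0671],1.936)"
```

```text
t: 16.68
tool_pos: [0.4907, -0.1604, 0.067]
tool_rot: [-0.181, 0.983, -0.0, 0.0]
contact_force: [-4.7, 3.7, 18.2]
gripper_width: 0.0086
t 16.68 pos [ 0.4907 -0.1604  0.067 ] heady 1.935 F [-4.7  3.7 18.2] M [ 0.96  1.05 -0.  ] w 0.0086 q6 -2.47
shift [ 0.02  0.03 -0.  ] turn -0.01
```

The collar is home: z holds at the expected 0.067 while the force rises from 10 to 18 N. I'll ease the press and turn clockwise (positive about the tool's down axis) in stages.

```bash
python3 -m jog '[[[0.03,0.04,-0.05,0],[0,0,0,0.8],[0,0,0,0.8],[0,0,0,0.8],[0,0,0,0.8],[0,0,0,0.8],[0,0,0,0]]]'; python3 -c "
from h import *
need([.490,-.160,.0671],1.936-1.571)"
```

```text
t: 17.27
tool_pos: [0.49, -0.1601, 0.0671]
tool_rot: [-0.007, 1.0, -0.0, 0.001]
contact_force: [0.3, 1.0, 8.1]
gripper_width: 0.009
t 17.27 pos [ 0.49   -0.1601  0.0671] heady 1.585 F [0.3 1.  8.1] M [0.3  0.01 0.01] w 0.009 q6 -2.12
shift [ 0.  0. -0.] turn 13.98
```

```bash
python3 -m jog '[[[0,0,0,0.9],[0,0,0,0.9],[0,0,0,0.9],[0,0,0,0.9],[0,0,0,0.9],[0,0,0,0.9],[0,0,0,0]]]'; python3 -c "
from h import *
need([.490,-.160,.0671],1.936-1.571)"
```

```text
t: 17.85
tool_pos: [0.4901, -0.16, 0.0671]
tool_rot: [0.227, 0.974, -0.0, 0.001]
contact_force: [0.5, 1.0, 8.0]
gripper_width: 0.0086
t 17.85 pos [ 0.4901 -0.16    0.0671] heady 1.113 F [0.5 1.  8. ] M [ 0.31 -0.09  0.03] w 0.0086 q6 -1.65
shift [ 0. -0. -0.] turn 8.57
```

```bash
python3 -m jog '[[[0,0,0,0.9],[0,0,0,0.9],[0,0,0,0.9],[0,0,0,0.9],[0,0,0,0.9],[0,0,0,0.9],[0,0,0,0.9],[0,0,0,0.9],[0,0,0,0.6],[0,0,0,0],[0,0,0,0]]]'; python3 -c "
from h import *
need([.490,-.160,.0671],1.936-1.571)"
```

```text
t: 18.77
tool_pos: [0.4903, -0.1598, 0.067]
tool_rot: [0.538, 0.843, 0.001, 0.001]
contact_force: [1.5, 2.5, 7.1]
gripper_width: 0.0087
t 18.77 pos [ 0.4903 -0.1598  0.067 ] heady 0.435 F [1.5 2.5 7.1] M [ 0.36 -0.27  0.03] w 0.0087 q6 -0.97
shift [-0.   -0.01 -0.  ] turn 0.8
```

Plug play means the key must go about 0.15 rad beyond 90°. I'll continue until the moment shows the stop.

```bash
python3 -m jog '[[[0,0,0,0.5],[0,0,0,0.5],[0,0,0,0.4],[0,0,0,0.4],[0,0,0,0],[0,0,0,0]]]'; python3 -c "
from h import *
need([.490,-.160,.0671],1.936-1.571)"
python3 -m jog '[[[0,0,0,0.4],[0,0,0,0.4],[0,0,0,0],[0,0,0,0]]]'; python3 -c "
from h import *
need([.490,-.160,.0671],1.936-1.571)"
```

```text
t: 19.27
tool_pos: [0.4904, -0.1599, 0.0671]
tool_rot: [0.602, 0.798, 0.001, 0.001]
contact_force: [1.4, 1.5, 8.0]
gripper_width: 0.0084
t 19.27 pos [ 0.4904 -0.1599  0.0671] heady 0.278 F [1.4 1.5 8. ] M [ 0.37 -0.31  0.13] w 0.0084 q6 -0.81
shift [-0.   -0.02 -0.  ] turn -1.0
t: 19.6
tool_pos: [0.4904, -0.1599, 0.0671]
tool_rot: [0.63, 0.777, 0.001, 0.001]
contact_force: [2.1, 2.7, 7.5]
gripper_width: 0.0084
t 19.6 pos [ 0.4904 -0.1599  0.0671] heady 0.208 F [2.1 2.7 7.5] M [ 0.46 -0.28  0.14] w 0.0084 q6 -0.74
shift [-0.   -0.02 -0.  ] turn -1.8
```

```bash
python3 -m jog '[[[0,0,0,0.4],[0,0,0,0.4],[0,0,0,0],[0,0,0,0]]]' 0 60; python3 -c "
from h import *
need([.490,-.160,.0671],1.936-1.571)"
```

```text
t: 19.93
tool_pos: [0.4904, -0.1599, 0.0671]
tool_rot: [0.656, 0.754, 0.001, 0.001]
contact_force: [1.9, 1.9, 6.6]
gripper_width: 0.0088
t 19.93 pos [ 0.4904 -0.1599  0.0671] heady 0.139 F [1.9 1.9 6.6] M [ 0.26 -0.33  0.1 ] w 0.0088 q6 -0.67
shift [-0.   -0.02 -0.  ] turn -2.59
```

```bash
python3 -c "
from look import *
p=robot.camera('scene');x,y,w,h,k=305,250,80,60,10
i=cv2.resize(p['image'][y:y+h,x:x+w],(800,600),interpolation=cv2.INTER_CUBIC)[:,:,::-1]
cv2.imwrite('pics/f1.png',i)"
```

```text
(no output)
```

View pics/f1.png

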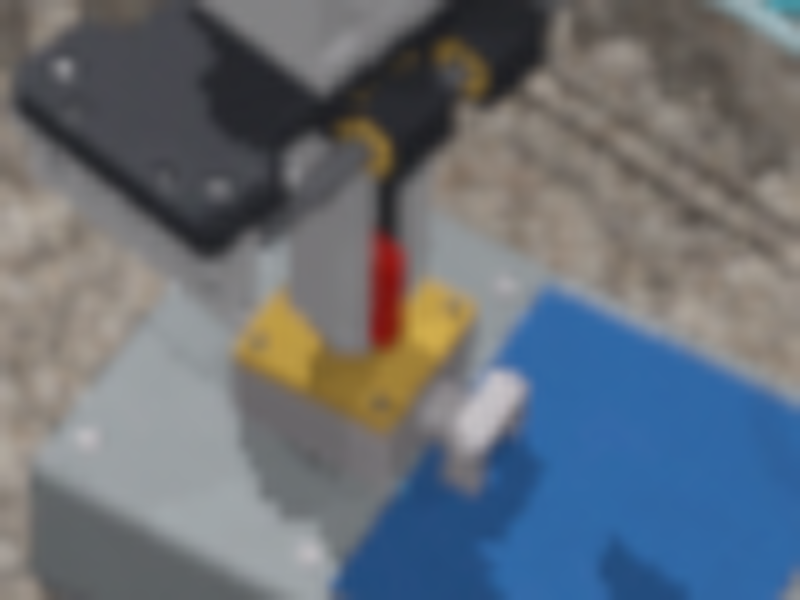

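The scene shows the key upright in the lock, the jaws turned a quarter, and the blade out of sight in the brass face, with the collar area hidden behind the near finger at (350,350). The moment reads 0.10–0.14 Nm, so I can't yet tell the stop from the spring. I'll turn a little further and watch Mz.

```bash
cat > m.py <<'E'
from h import *
Z=[]
for i in range(6): robot.camera("top");Z.append(robot.get_state()["moment"][2])
print("Mz mean",round(np.mean(Z),3),"sd",round(np.std(Z),3)); need([.490,-.160,.0671],1.936-1.571)
E
python3 m.py; python3 -m jog '[[[0,0,0,0.5],[0,0,0,0.3],[0,0,0,0],[0,0,0,0]]]'; python3 m.py
```

```text
Mz mean 0.102 sd 0.036
t 20.28 pos [ 0.4904 -0.1599  0.0671] heady 0.139 F [1.8 1.5 7.5] M [ 0.31 -0.33  0.14] w 0.0086 q6 -0.68
shift [-0.   -0.02 -0.  ] turn -2.59
t: 20.62
tool_pos: [0.4904, -0.1601, 0.0671]
tool_rot: [0.682, 0.731, 0.001, 0.002]
contact_force: [1.0, 2.0, 7.1]
gripper_width: 0.0083
Mz mean 0.222 sd 0.012
t 20.92 pos [ 0.4904 -0.1601  0.0671] heady 0.069 F [1.  1.1 7.6] M [ 0.22 -0.31  0.24] w 0.0085 q6 -0.61
shift [ 0.   -0.02 -0.  ] turn -3.39
```

```bash
python3 -m jog '[[[0,0,0,0.3],[0,0,0,0.2],[0,0,0,0],[0,0,0,0]]]'; python3 m.py
```

```text
t: 21.25
tool_pos: [0.4904, -0.1601, 0.0671]
tool_rot: [0.698, 0.716, 0.001, 0.002]
contact_force: [2.2, 1.5, 7.0]
gripper_width: 0.0088
Mz mean 0.371 sd 0.027
t 21.55 pos [ 0.4904 -0.1601  0.0671] heady 0.026 F [1.6 1.1 7.2] M [ 0.24 -0.23  0.38] w 0.0086 q6 -0.56
shift [ 0.   -0.02 -0.  ] turn -3.88
```

Mz rises steeply (0.10, 0.22, 0.37 Nm for about 4° then 2.5°), so that's the stop, well above the spring's 0.1. I'll hold still for stability and compare the bolt before and after in one last picture.

```bash
python3 -m jog '[[[0,0,0,0],[0,0,0,0],[0,0,0,0],[0,0,0,0],[0,0,0,0],[0,0,0,0]]]'; python3 m.py; python3 -c "
from look import *
import pickle
a=pickle.load(open('scene0.pkl','rb'));b=robot.camera('scene')
f=lambda c:cv2.resize(c['image'][272:306,326:366],(400,340),interpolation=cv2.INTER_CUBIC)[:,:,::-1]
cv2.imwrite('pics/f2.png',np.hstack([f(a),f(b)]))"
```

```text
t: 22.05
tool_pos: [0.4904, -0.1601, 0.0671]
tool_rot: [0.698, 0.716, 0.001, 0.002]
contact_force: [2.5, 1.7, 7.4]
gripper_width: 0.0085
Mz mean 0.358 sd 0.009
t 22.35 pos [ 0.4904 -0.1601  0.0671] heady 0.026 F [2.2 0.5 7.4] M [ 0.19 -0.29  0.36] w 0.0086 q6 -0.56
shift [ 0.   -0.01 -0.  ] turn -3.88
```

View pics/f2.png

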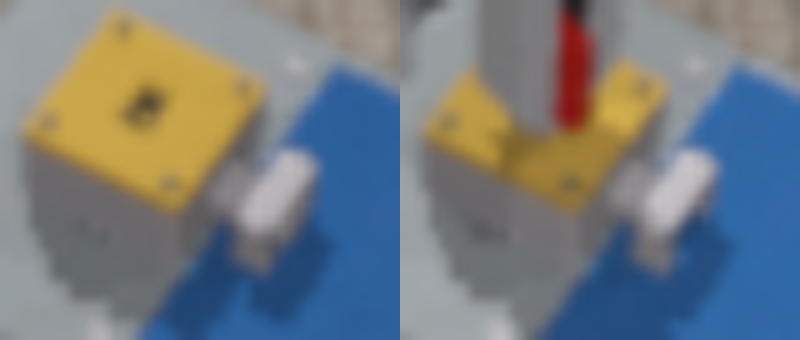

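```bash
python3 -c "
from h import *
import pickle
a=pickle.load(open('scene0.pkl','rb'));b=robot.camera('scene')
A=a['image'][284:298,344:360].mean(-1).astype(int);B=b['image'][284:298,344:360].mean(-1).astype(int);print(A);print(B)
d=np.load('p.npz')['pb']
for y in(.012,.005,0,-.005,-.01,-.015,-.02): 
  q=np.array([.4918,-.1614])+[-np.sin(.365)*(y-.035),np.cos(.365)*(y-.035)];print(y,np.round(pix(a,[q[0],q[1],.068]),1))"
```

```text
[[145 144 145 144 141 127 105 101 122 140 139 120 103  99  99  98]
 [145 145 144 143 135 113  97 104 126 140 129 108  99  98  99  98]
 [144 144 143 137 122  99  95 106 128 134 124 115 106 100  98  98]
 [145 143 140 127 106  96  97 114 136 148 170 162 144 112  99  98]
 [145 141 130 112 108 116 114 117 136 166 184 180 166 134 104  98]
 [142 136 118 106 119 128 128 133 154 178 183 181 166 126 102  99]
 [127 121 107 115 128 131 134 153 178 182 182 174 139 106 100  99]
 [119 104 103 120 132 133 146 173 183 181 175 152 114  99  99  99]
 [108  96  99 112 121 131 158 180 181 178 163 126 106  99  99  99]
 [ 97  94  94  97 102 125 162 181 178 169 139 112  95  91  98  99]
 [ 96  93  91  86  84 104 140 163 159 144 123 101  83  83  96  98]
 [ 95  94  93  79  75  89 113 127 122 111 108  88  76  77  87  97]
 [ 96  94  87  72  73  88 104 107 101  91  90  78  73  73  78  89]
 [100  91  78  69  74  88 102 105 101  84  79  74  73  74  80  93]]
[[ 89 114 132 139 147 136 113 109 130 149 149 128 111 106 106 106]
 [106 114 118 121 128 119 104 111 136 151 138 116 106 106 105 106]
 [113 114 114 113 109 104 1
[... 215 characters left out ...]
 193 191 176 136 110 106]
 [103 106 109 123 139 141 144 162 188 193 192 184 149 114 107 106]
 [101 101 109 130 143 143 155 183 194 192 185 160 117 105 106 105]
 [105 101 107 121 130 136 158 188 192 188 171 126 107 105 106 106]
 [103 101 101 104 107 121 147 173 187 178 138  93  96  97 106 106]
 [103 100  97  93  90 104 133 159 166 144  96  76  82  90 103 106]
 [104 100  99  86  81  96 119 134 128 104  77  76  78  83  95 103]
 [104 102  94  78  79  96 112 115 108  92  80  78  78  79  84  97]
 [108  99  84  75  80  95 110 113 110  99  92  81  79  80  86 100]]
0.012 [347.6 290.1]
0.005 [350.  291.3]
0 [351.7 292.2]
-0.005 [353.4 293. ]
-0.01 [355.1 293.9]
-0.015 [356.9 294.7]
-0.02 [358.6 295.6]
```

Pixel comparison: the grey patch at the far side of the staple, (353–355, 293–295), where the bolt end showed, went from 108–123 to 77–96 while its surroundings got slightly brighter. The bolt end has left the staple. Handing in.

```bash
python3 -c "
from plant import robot
print(robot.hand_in())"
```

```text
the job is handed in; nothing more can be done
None
```

I took the key from the rack, worked it home in the lock and turned it clockwise to the stop. I handed in at about 22 s, still gripping it at 60 N with a light downward press of about 7 N.

**Last checks**
- **Home:** pressing from 10 to 18 N left the key at the height expected with its collar on the lock face. The height did not change through the turn.
- **At the stop:** the turning moment rose from about 0.10 to 0.37 N m over the last 6.5°, well above the spring's 0.1 N m. It then held at about 0.36 N m over roughly a second.
- **Bolt:** in the before and after pictures, the patch where the bolt end showed at the far side of the staple went dark. The bolt appears drawn back, but that rests on a few pixels and the enlarged picture alone did not settle it.

**What disagreed**
- **Finger ends:** they sit about 25 mm higher than the reported tool position. I confirmed this by lowering past rack-top height without contact, then worked from the pictures and touch.
- **Camera positions:** the two views put the lock about 3–4 mm apart in x. I used the mean and then followed the slot's side force by about 3 mm.
- **Turn angle:** the tool turned about 1.9 rad before the stop was clearly loaded, against about 1.72 rad expected with play. I put the difference down to give in the grip and error in my yaw estimate.

I viewed 12 pictures, two past the budget. I felt no contact with the other things on the worktop, but I did not check them in a final picture.

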